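Hold a battery pack in the ward's test cradle

TASK

Check the longer of the two loose battery packs: set it on the bed of the test cradle with its contact end towards the sprung plunger, slide it sideways until its long side lies flat along the low fence, and only then slide it along the fence against the plunger until its end is hard up against both stop posts. The cradle has no latch, so finish while still pressing: the program ends with the gripper holding the pack firmly against the stops. Leave everything else on the table where it is.

Things in the scene. Friction and masses are not known exactly. Their poses are not given: they have to be found in the camera images.
- pack_center (a point): Centre, half-way up, of the longer battery pack: a loose grey plastic block 90 long (its own x) x 40 wide (y) x 50 mm high, 0.18 to 0.37 kg, standing on the table, paper label on top. Its contact end is the +x end, marked by a brass plate on that end face and two small brass strips on top there; at the start it points roughly away from the robot
- pack: The same longer pack; origin at the centre of its underside
- pack_face (a point): Centre of the longer pack's contact end face, 45 mm along the pack's +x from its centre
- cradle: Test cradle, fixed to the table; place and yaw vary. Origin under its centre; x points from the open loading end (nearest the robot) to the plunger, y left, z up. Aluminium bed: x -120 to +120, y -55 to +35 mm, 10 mm thick, so the pack lies 10 mm above the table. Right side open. Bed, fence and posts are polished (friction about 0.2). At the far end a grey plunger housing, x +66 to +119, y -32 to +32, 46 mm high above the bed
- fence (a point): The low steel fence on the left of the cradle's bed: this point is the middle of its top inner edge, axes as the cradle's. It runs cradle x -115 to +40 mm, is 12 mm high above the bed and 12 mm thick (y +20 to +32); its straight inner face is at cradle y = +20
- stops: The hard stop: two square steel posts 10 mm wide on the cradle, either side of the plunger at y = +15 and -15 of the cradle, 36 mm high above the bed, faces towards the loading end at x = +50. Origin and axes as the cradle's
- plunger (a joint): Travel of the brass spring plunger, a pin 12 mm across between the posts, 28 mm above the bed. 0 = fully out, its tip at cradle x = +38 mm, 12 mm before the posts' faces; grows as it is pressed towards +x; 0.012 m when the pack meets the posts. The spring pushes back with 4 N at 0 and 7.6 N at 0.012, and drives the pack back out when let go
- seat (a point): Where the centre of the pack's contact end face lies when the pack is fully home: against the fence, on the bed and against the posts (cradle x = +50, y = 0, z = 35 mm). Axes as the cradle's. Fully home, the pack's centre is 45 mm from here towards cradle -x
- short_pack_center (a point): Centre of the other, shorter battery pack, 60 x 40 x 50 mm, otherwise alike: not the one to check, leave it
- tin: Bystander: round brass lidded tin, 62 mm across, 25 mm high; origin under its centre
- cup: Bystander: small white medicine cup, 48 mm across, 40 mm high; origin under its centre
- case: Bystander: black zip case 100 x 170 x 50 mm; origin under its centre
- spray: Bystander: white bottle, 52 mm across, 170 mm high; origin under its centre
- driver: Bystander: screwdriver lying on the table on the robot's right, between it and the packs; its x along it
There are look-alikes about, which are no part of the job. Leave any pink look-alike of the pack alone.

How it is judged:
By the outcome, as a careful person would: the job done as asked, in the order asked, and still so for the second after the job is handed in, while the arm keeps its last pose, push and grip.
It also fails if it takes over 51 s, if anything falls off the work surface, if the arm or the gripper's body presses on something with over 40 N, if the wrist force passes 120 N, or if a joint passes its speed limit or range.

ROBOT

A 6-joint arm with a two-finger parallel gripper is mounted at the origin on the work surface. World frame = base frame: x ahead of the robot, y to its left, z up, the work surface at z = 0. Lengths are in m, angles in rad, forces in N, time in s.
With the tool pointing down it reaches from about 0.35 to 0.85 m from the base axis. Payload 8.1 kg.
Tool frame: the origin (TCP) lies at the very end of the fingers, on their centre line; the grasp point (between the pads) lies robot.grip_point_offset behind it (robot.grip_point_offset is the distance from the TCP to the grasp point, in m); z points along the fingers, y is the line along which they close (so a half turn about z gives the same grasp; the last joint's range is limited). The gripper opens to 93 mm and grips with 3 to 60 N. Pads are 15 mm wide; open, the fingers measure 128 mm over their backs; the gripper's body (75 mm by 188 mm) begins 65 mm behind the grasp point.
Start: joints at [-1.214, 0.13, 1.488, -0, 1.523, -0.085], TCP at [0.257, -0.542, 0.219] pointing down, gripper open.
Joint ranges: [-2.96, 2.96], [-0.89, 2.26], [0.02, 2.5], [-1.34, 4.48], [0, 2.73], [-2.66, 2.66]. Speed limits (rad/s): [2.39, 2.39, 2.79, 3.14, 3.14, 3.14].

INTERFACE

Orientations are given as a rotation vector (axis times angle).
In Python, from plant import robot, eyes gives the robot as it stands. The module is installed in compiled form; this text tells all that it offers.
- The arm moves only by the tool apply_moves, never from a script. Its argument "steps" is one flat list of numbers, 7 for each row, row after row: the shift along the tool's x, y, z in units of 30 mm (1.0 is 30 mm), then the turn, a rotation vector about the tool's x, y, z in units of 6 degrees (1.0 is 6 degrees), then the opening in per cent of the stroke, from 0 (shut) to 100 (fully open). In form: [dx, dy, dz, ax, ay, az, fingers, dx, dy, dz, ax, ay, az, fingers, ...]. A call has 1 to 12 rows; each row shifts and turns the commanded pose from where the row before left it, along the tool's axes as they then stand; what a row does not reach is not made up. A row lasts 1/12 s, in which the tool goes at most 41.7 mm and 7.16 degrees, less where a joint would pass 70% of its speed; a pose out of reach is approached as far as the arm can. A call is refused whole if a number of a shift passes 1 or a number of a turn 1, either way. A call with a gripper value outside its range is refused whole. The fingers move at their own pace and stop on an object; "grip_force" is the grip in N (left out, the last holds). Time passes only in rows, so rows that do not move let the fingers close. It gives the time, the measured TCP pose, the force, the opening and the grip force at its end, in the units of the state.
- robot.read_state(): the state, without advancing time (a new reading comes with each control period).
- eyes.read_camera(name): name is "side" or "top" or "wrist"; returns the picture (420x560x3 uint8, red, green, blue); there is no depth.
- eyes.calibration(name): a dict with "K" (3x3 intrinsics, pixels), "R" (3x3) and "t" (3): a world point X has camera coordinates R X + t. Camera axes: x right, y down, z forward; pixel columns grow to the right and rows downward; lengths in m; the calibration is good to about 2 mm. A picture is of the moment at which its call begins: read the wrist's pose just before it. calibration takes no time and is no camera call; for the wrist camera it gives the pose at the moment of the call.
- robot.close_job(): hands the job in; it is judged then, once.
Trained networks look in the newest picture that a camera, given by its name, has taken for a name from the list of things; names that differ only in an ending like _2 or _b are one class to them, and where a whole thing is asked for, a point or a joint stands for the part that bears it (a point fixed in the world has none). Each returns a list of dicts, best first, with "conf" (0 to 1); they miss things now and then, are a little off and sometimes report something else, mostly with a low value. They report only what shows in the picture. A call takes as long as a camera call. They do not tell look-alikes from the thing itself.
- eyes.search_frame(camera, thing): "rect" ([left, top, width, height] in pixels, round what is visible of it).
- eyes.place_of(camera, thing): "xy" ([column, row] in pixels: a listed point, or the origin of a listed thing).
The state is a dict: "t": time; "q": joint angles; "dq": joint speeds; "joint_torque": joint torques, N m; "tool_pos": TCP position; "orientation": TCP orientation; "force": force on the tool from outside, world axes, zero at the start; "wrist_torque": the same for the moment, N m; "opening": finger opening in m; "gripper_force": force on a finger pad.
Only numpy, scipy, OpenCV 4.12 (cv2) and the standard library are available. Lean on these libraries where they do the work, as an engineer would, in place of code of your own. Each camera call takes 0.05 s, during which the arm holds its last target. There are 200 camera calls.

## Working session

There is one attempt and no reset: what is moved stays moved. The work goes in short steps, Python scripts to look and compute and a tool call to move; the robot and the scene stay as the last step left them, time stands still between calls to the robot, and variables do not carry over. Pictures are saved under pics/ and viewed, at most 10 in all, crops included, and the job is handed in when it is done.

Besides the shell and the picture viewer there is one more tool, called as name(argument=value, ...) on one line, values as JSON. apply_moves: Moves the arm, as the interface text tells. Its arguments: {"type":"object","properties":{"steps":{"type":"array"},"grip_force":{"type":"number"}},"required":["steps"]}

```bash
mkdir -p pics; cat > h.py <<'E'
from plant import robot, eyes
import numpy as np, cv2
from scipy.spatial.transform import Rotation as Ro
def tri(obs):
    # obs: list of (cal, xy)
    A=[];b=[]
    for c,xy in obs:
        P=c['K']@np.c_[c['R'],c['t']]
        for k in (0,1):
            r=P[k]-xy[k]*P[2]; A.append(r[:3]); b.append(-r[3])
    return np.linalg.lstsq(np.array(A),np.array(b),rcond=None)[0]
def onplane(c,xy,z):
    K,R,t=[np.array(c[k],float) for k in 'KRt']
    d=R.T@np.linalg.inv(K)@np.array([xy[0],xy[1],1.]); o=-R.T@t
    return o+d*(z-o[2])/d[2]
def proj(c,X):
    p=np.array(c['K'])@(np.array(c['R'])@X+c['t']); return p[:2]/p[2]
E
python3 - <<'E'
from h import *
np.set_printoptions(precision=4,suppress=True)
s=robot.read_state();print(s,robot.grip_point_offset)
ims={}
for n in('side','top'):
    im=eyes.read_camera(n);cv2.imwrite(f'pics/{n}0.png',im[:,:,::-1])
    c=eyes.calibration(n);print(n,-np.array(c['R']).T@c['t'])
    for th in('pack_center','pack_face','cradle','fence','seat','short_pack_center'):
        r=eyes.place_of(n,th);print(th,[(round(d['conf'],2),np.round(d['xy'],1)) for d in r[:3]])
        if r: ims.setdefault(th,[]).append((c,r[0]['xy']))
for k,v in ims.items():
    if len(v)==2: print(k,tri(v))
E
```

```text
{'t': 0.0, 'q': array([-1.2144,  0.1312,  1.4892,  0.    ,  1.523 , -0.0854]), 'dq': array([ 0.0017,  0.    ,  0.0006, -0.0008, -0.0024, -0.0013]), 'joint_torque': array([  0.0019, -55.9844, -49.1756,   0.077 ,   0.0353,  -0.0002]), 'tool_pos': array([ 0.2563, -0.5419,  0.2176]), 'orientation': array([-3.0635, -0.6879,  0.0004]), 'force': array([ 0.1784, -0.1112, -0.3111]), 'wrist_torque': array([ 0.0307, -0.0329, -0.0231]), 'gripper_force': 0.0, 'opening': 0.09274522506310541} 0.0188
side [0.3469 0.7207 0.9564]
pack_center [(0.88, array([324.2, 151.1])), (0.71, array([268.3, 179.8]))]
pack_face [(0.71, array([312.5, 150.5])), (0.67, array([262.7, 167.5]))]
cradle [(0.78, array([254.3, 257.9])), (0.59, array([326.4, 149. ])), (0.2, array([215.8, 178.8]))]
fence [(0.77, array([270.2, 262.4]))]
seat [(0.96, array([239.4, 246.3]))]
short_pack_center [(0.77, array([278.2, 154.2])), (0.65, array([270.4, 261.2]))]
top [0.487  0.0428 1.0019]
pack_center [(0.85, array([400.6, 233.8])), (0.58, array([328.1, 180.7]))]
pack_face [(0.97, array([340.6, 173.1])), (0.76, array([392.4, 220.1])), (0.26, array([420.2, 151.8]))]
cradle [(0.7, array([228.5, 210. ]))]
fence [(0.67, array([222.3, 222.5]))]
seat [(0.71, array([224.4, 188.4]))]
short_pack_center [(0.97, array([369.4, 182.8]))]
pack_center [ 0.5103 -0.2625  0.013 ]
pack_face [ 0.5659 -0.0894  0.1788]
cradle [0.5735 0.1695 0.0111]
fence [0.5337 0.1802 0.0291]
seat [0.616  0.1737 0.0501]
short_pack_center [ 0.6342 -0.1818  0.0334]
```

View pics/top0.png

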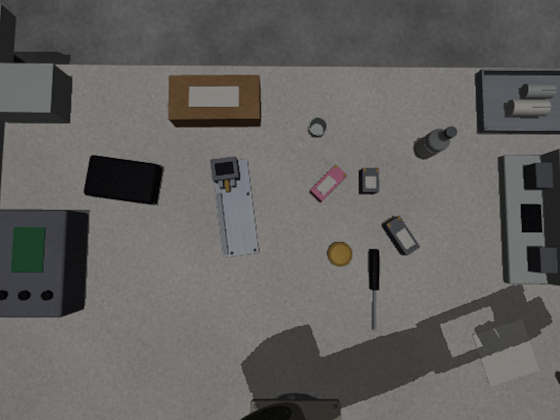

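View pics/side0.png

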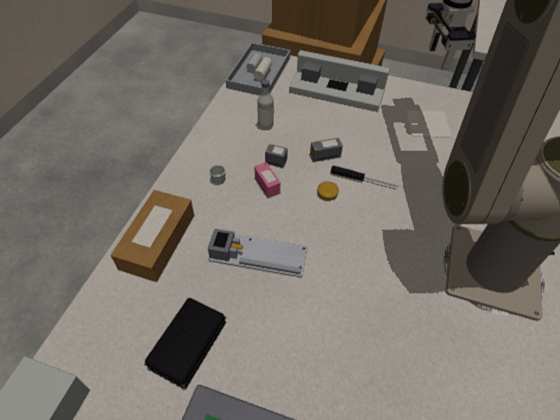

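The top view shows the longer grey pack at about (401,235), with its brass end up-left. The short pack is at (369,181), the pink look-alike at (328,183), and the cradle at (237,208) with the fence on its left. The side view agrees: pack at (326,149), cradle at (258,254). Next I approach the pack and use the wrist camera.

apply_moves(steps=[0.85, -0.4, 0, 0, 0, 0, 100, 0.85, -0.4, 0, 0, 0, 0, 100, 0.85, -0.4, 0, 0, 0, 0, 100, 0.85, -0.4, 0, 0, 0, 0, 100, 0.85, -0.4, 0, 0, 0, 0, 100, 0.85, -0.4, 0, 0, 0, 0, 100, 0.85, -0.4, 0, 0, 0, 0, 100, 0.85, -0.4, 0, 0, 0, 0, 100, 0.85, -0.4, 0, 0, 0, 0, 100, 0.85, -0.4, 0, 0, 0, 0, 100, 0.85, -0.4, 0, 0, 0, 0, 100, 0.85, -0.4, 0, 0, 0, 0, 100])

```text
t: 1.7
tool_pos: [0.4724, -0.2802, 0.2188]
orientation: [3.065, 0.688, 0.0]
force: [-0.4, -0.5, -0.6]
opening: 0.0928
gripper_force: 0.0
```

```bash
python3 - <<'E'
from h import *
np.set_printoptions(precision=4,suppress=True)
s=robot.read_state();print(s['t'],s['tool_pos'],s['orientation'])
c=eyes.calibration('wrist');im=eyes.read_camera('wrist');cv2.imwrite('pics/w1.png',im[:,:,::-1])
print(-np.array(c['R']).T@c['t'],c['R'])
for th in('pack_center','pack_face'):
    for d in eyes.place_of('wrist',th): print(th,d['conf'],d['xy'],onplane(c,d['xy'],.025))
E
```

```text
1.7 [ 0.4724 -0.2802  0.2188] [3.0649 0.6883 0.0004]
[ 0.5465 -0.2446  0.384 ] [[ 0.4271 -0.9042  0.0012]
 [-0.8639 -0.4077  0.2957]
 [-0.2669 -0.1273 -0.9553]]
pack_center 0.94 [269.6, 150.4] [ 0.5037 -0.2548  0.025 ]
pack_face 0.67 [266.4, 107.4] [ 0.5444 -0.2322  0.025 ]
```

View pics/w1.png

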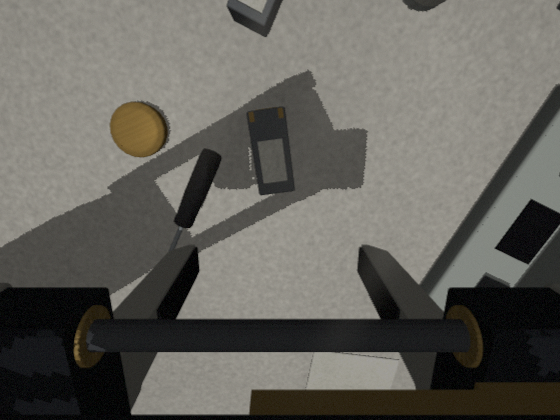

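The wrist view shows the pack's top with corners near (248,109), (284,106), (294,191) and (258,195). The brass strips are at the upper end, and the screwdriver handle is close on the left at (200,185).

```bash
python3 - <<'E'
from h import *
np.set_printoptions(precision=4,suppress=True)
c=eyes.calibration('wrist')
P=[onplane(c,p,.05) for p in [(248,109),(284,106),(294,191),(258,195)]]
m=np.mean(P,0);print(np.array(P),m)
for i in range(4):print(np.linalg.norm(P[i]-P[i-1]))
for a,b in((3,0),(2,1)):
    d=P[b]-P[a];print(np.degrees(np.arctan2(d[1],d[0])))
for a,b in((0,1),(3,2)):
    d=P[b]-P[a];print(np.degrees(np.arctan2(d[1],d[0]))+90)
for n in('top','side'):
    ct=eyes.calibration(n); print(n,[proj(ct,np.r_[p[:2],z]) for p in (m,) for z in (.025,.05)])
    print(tri([(c,(269.6,150.4)),(ct,{'top':(400.6,233.8),'side':(324.2,151.1)}[n])]))
# cradle guess from top image: corners of bed at z=.01
ct=eyes.calibration('top')
for p in [(223,256),(259,253),(250,160),(224,188),(228.5,210)]:print(p,onplane(ct,p,.01))
for p in [(340,254)]:print('tin',onplane(ct,p,.025))
print('driver',onplane(c,(212,152),.015),onplane(c,(180,226),.015),onplane(c,(190,190),.015))
E
```

```text
[[ 0.5352 -0.2163  0.05  ]
 [ 0.5535 -0.248   0.05  ]
 [ 0.4784 -0.2965  0.05  ]
 [ 0.4573 -0.2627  0.05  ]] [ 0.5061 -0.2559  0.05  ]
0.09064600066260911
0.03664133047976927
0.08936361173778337
0.039796765883967834
30.822521714139
32.84312032075358
30.003343996380757
31.994667772252264
top [array([399.3566, 234.9434]), array([402.5255, 234.754 ])]
[ 0.5076 -0.2531  0.0453]
side [array([325.6518, 150.0277]), array([326.4972, 143.9754])]
[ 0.5075 -0.2534  0.0224]
(223, 256) [0.4522 0.1799 0.01  ]
(259, 253) [0.46   0.0905 0.01  ]
(250, 160) [0.6946 0.1155 0.01  ]
(224, 188) [0.6226 0.1802 0.01  ]
(228.5, 210) [0.567 0.168 0.01 ]
tin [ 0.4588 -0.1089  0.025 ]
driver [ 0.4721 -0.1948  0.015 ] [ 0.3694 -0.193   0.015 ] [ 0.4183 -0.1878  0.015 ]
```

apply_moves(steps=[0, 0, 0, 0, 0, -1, 67, 0.77, -0.06, 0.4, 0, 0, 0, 67, 0.77, -0.06, 0.8, 0, 0, 0, 67, 0, 0, 0.9, 0, 0, 0, 67, 0, 0, 0.9, 0, 0, 0, 67, 0, 0, 0.8, 0, 0, 0, 67, 0, 0, 0.4, 0, 0, 0, 67, 0, 0, 0, 0, 0, 0, 67, 0, 0, 0, 0, 0, 0, 67])

```text
t: 2.6
tool_pos: [0.5087, -0.2549, 0.0928]
orientation: [-3.025, -0.846, 0.001]
force: [-0.2, -0.2, -0.5]
opening: 0.0626
gripper_force: 0.0
```

```bash
python3 - <<'E'
from h import *
np.set_printoptions(precision=4,suppress=True)
s=robot.read_state();print(s['t'],s['tool_pos'],s['orientation'])
c=eyes.calibration('wrist');im=eyes.read_camera('wrist');
for p in [(.506,-.2555,.05)]: print(proj(c,np.array(p)))
for y in(-1,1):
  for x in (-1,1):
    a=np.radians(31.4);q=np.array([.506,-.2555,.05])+np.r_[.045*x*np.cos(a)-.02*y*np.sin(a),.045*x*np.sin(a)+.02*y*np.cos(a),0]
    p=proj(c,q).round().astype(int);print(p)
    im=im.copy();cv2.circle(im,tuple(int(v) for v in p),2,(255,0,0),-1)
cv2.imwrite('pics/w2.png',im[:,:,::-1])
E
```

```text
2.6 [ 0.5087 -0.2549  0.0928] [-3.025  -0.8464  0.001 ]
[277.285  235.2399]
[304 290]
[307 173]
[251 291]
[247 173]
```

View pics/w2.png

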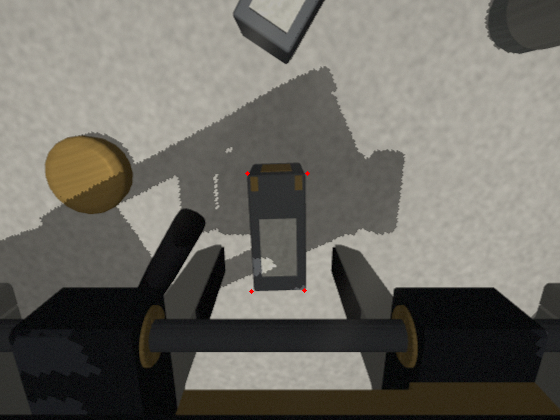

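Pack (249–305, 173–290) lies centred between the fingers and aligned with them. The driver handle end at (195,215) is close to the left finger, so I narrow the opening a little before going down.

apply_moves(steps=[0.15, 0, 0, 0, 0, 0, 58, 0, 0, 0, 0, 0, 0, 58, 0, 0, 0.7, 0, 0, 0, 58, 0, 0, 0.7, 0, 0, 0, 58, 0, 0, 0.7, 0, 0, 0, 58, 0, 0, 0.33, 0, 0, 0, 58, 0, 0, 0, 0, 0, 0, 0, 0, 0, 0, 0, 0, 0, 0, 0, 0, 0, 0, 0, 0, 0, 0, 0, 0, 0, 0, 0, 0, 0], grip_force=35)

```text
invalid input
```

apply_moves(steps=[0.15, 0, 0, 0, 0, 0, 58, 0, 0, 0, 0, 0, 0, 58, 0, 0, 0.7, 0, 0, 0, 58, 0, 0, 0.7, 0, 0, 0, 58, 0, 0, 0.7, 0, 0, 0, 58, 0, 0, 0.33, 0, 0, 0, 58, 0, 0, 0, 0, 0, 0, 58, 0, 0, 0, 0, 0, 0, 0, 0, 0, 0, 0, 0, 0, 0, 0, 0, 0, 0, 0, 0, 0, 0, 0, 0, 0, 0, 0, 0], grip_force=35)

```text
t: 3.57
tool_pos: [0.5144, -0.2526, 0.0216]
orientation: [3.023, 0.847, 0.003]
force: [0.3, 1.0, 5.1]
opening: 0.0399
gripper_force: 34.9
```

apply_moves(steps=[0, 0, -0.9, 0, 0, 0, 0, 0, 0, -0.9, 0, 0, 0, 0, 0, 0, -0.9, 0, 0, 0.84, 0, 0, 0, -0.9, 0, 0, 0.84, 0, 0, 0, -0.9, 0, 0, 0.84, 0, 0, 0, -0.9, 0, 0, 0.84, 0, 0, 0, -0.9, 0, 0, 0.84, 0, 0, -1, 0, 0, 0, 0, 0, 0, -1, 0, 0, 0, 0, 0, 0, -1, 0, 0, 0, 0, 0, 0, -1, 0, 0, 0, 0, 0, 0, -1, 0, 0, 0, 0, 0])

```text
t: 4.57
tool_pos: [0.4967, -0.1016, 0.2092]
orientation: [3.137, 0.167, 0.001]
force: [0.6, 0.9, -2.3]
opening: 0.0398
gripper_force: 34.9
```

apply_moves(steps=[-0.1, -1, 0, 0, 0, 0, 0, -0.1, -1, 0, 0, 0, 0, 0, -0.1, -1, 0, 0, 0, 0, 0, -0.1, -1, 0, 0, 0, 0, 0, -0.1, -1, 0, 0, 0, 0, 0, -0.1, -1, 0, 0, 0, 0, 0, -0.1, -1, 0, 0, 0, 0, 0, 0, -0.9, 0, 0, 0, 0, 0, 0, 0, 0, 0, 0, 0, 0, 0, 0, 0, 0, 0, 0, 0])

```text
t: 5.4
tool_pos: [0.4507, 0.1317, 0.2091]
orientation: [3.137, 0.172, 0.001]
force: [0.0, 0.1, -1.3]
opening: 0.0396
gripper_force: 34.9
```

```bash
python3 - <<'E'
from h import *
np.set_printoptions(precision=4,suppress=True)
s=robot.read_state();print(s['t'],s['tool_pos'],s['orientation'],s['opening'],s['dq'])
c=eyes.calibration('wrist');im=eyes.read_camera('wrist');cv2.imwrite('pics/w3.png',cv2.resize(im[:,:,::-1],(784,588)))
np.savez('w3.npz',im=im,**c)
for th,z in(('fence',.022),('seat',.035),('cradle',0),('pack_center',.2)):
    for d in eyes.place_of('wrist',th)[:2]: print(th,d['conf'],d['xy'],onplane(c,d['xy'],z))
E
```

```text
5.4 [0.4507 0.1317 0.2091] [3.1368 0.1722 0.0009] 0.03964329805087579 [-0.0417 -0.0003  0.0017 -0.0117  0.     -0.0169]
fence 0.91 [246.1, 107.3] [0.5322 0.1748 0.022 ]
seat 0.83 [257.4, 7.1] [0.6233 0.1701 0.035 ]
seat 0.71 [244.3, 107.1] [0.5322 0.1754 0.035 ]
cradle 0.63 [259.9, 67.4] [0.5754 0.1652 0.    ]
cradle 0.33 [279.5, 257.1] [0.3502 0.1185 0.    ]
pack_center 0.85 [512.0, 29.2] [0.5832 0.0299 0.2   ]
pack_center 0.59 [276.0, 273.2] [0.4363 0.1315 0.2   ]
```

View pics/w3.png

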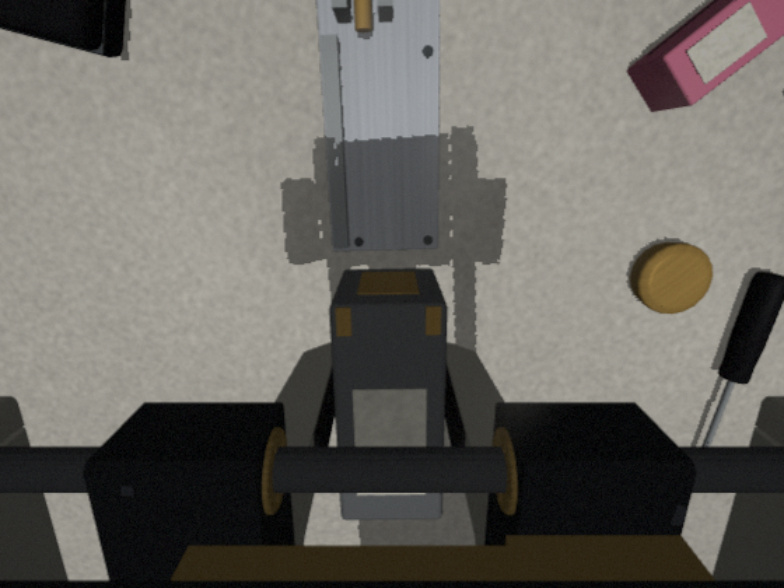

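The wrist view (×1.4) shows the cradle: fence inner top edge from about (338,37) to (349,247), bed right edge at column 440, near edge at row 249. Post faces are at about row 20 and the plunger tip at (364,33). The pack is held straight, brass end forward. Now I fit the edges.

```bash
python3 - <<'E'
from h import *
np.set_printoptions(precision=4,suppress=True)
f=np.load('w3.npz');c=f;g=cv2.cvtColor(f['im'],cv2.COLOR_RGB2GRAY).astype(float)
g=cv2.GaussianBlur(g,(3,3),0);gx=cv2.Sobel(g,cv2.CV_64F,1,0)/8
for r in range(40,172,14):
    row=gx[r]; pk=[(x,round(row[x],1)) for x in range(222,325) if abs(row[x])>4 and abs(row[x])==abs(row[x-2:x+3]).max()]
    print(r,pk)
gy=cv2.Sobel(g,cv2.CV_64F,0,1)/8
for x in(260,280,300):
    print(x,[(r,round(gy[r,x],1)) for r in range(2,185) if abs(gy[r,x])>4 and abs(gy[r,x])==abs(gy[max(0,r-2):r+3,x]).max()])
for x in(244,247,258,264,273,278):
    print(x,[(r,round(gy[r,x],1)) for r in range(2,40) if abs(gy[r,x])>5 and abs(gy[r,x])==abs(gy[max(0,r-2):r+3,x]).max()])
# pack brass end/edges (pack top at tool z+~.029)
for r in(225,240,255,270):
    print('pk',r,[(x,round(gx[r,x],1)) for x in range(225,330) if abs(gx[r,x])>4 and abs(gx[r,x])==abs(gx[r,x-2:x+3]).max()])
cv2.imwrite('pics/w3c.png',cv2.resize(f['im'][0:200,210:350,::-1],None,fx=4,fy=3,interpolation=cv2.INTER_CUBIC))
E
```

```text
40 [(228, np.float64(-7.7)), (243, np.float64(18.6)), (303, np.float64(-24.2)), (307, np.float64(19.4))]
54 [(229, np.float64(-4.8)), (243, np.float64(20.0)), (312, np.float64(-6.8))]
68 [(229, np.float64(-4.3)), (244, np.float64(22.1)), (312, np.float64(-6.1))]
82 [(230, np.float64(-6.2)), (245, np.float64(24.0)), (312, np.float64(-8.2)), (315, np.float64(5.2))]
96 [(230, np.float64(-11.0)), (243, np.float64(-16.7)), (246, np.float64(27.7)), (283, np.float64(-6.0)), (287, np.float64(6.7)), (293, np.float64(-8.2)), (303, np.float64(-9.5)), (313, np.float64(-15.1)), (319, np.float64(13.0)), (322, np.float64(-15.0))]
110 [(223, np.float64(-20.1)), (232, np.float64(-4.2)), (246, np.float64(8.9)), (314, np.float64(4.1))]
124 [(224, np.float64(-23.4)), (233, np.float64(-4.4)), (247, np.float64(9.9)), (320, np.float64(4.7))]
138 [(234, np.float64(-5.8)), (248, np.float64(8.7))]
152 [(235, np.float64(-5.0)), (249, np.float64(8.6))]
166 [(230, np.float64(-23.2)), (237, np.float64(-6.2)), (249, np.float64(9.6)), (323, np.float64(-20.2))]
260 [(20, np.float64(-18.1)), (23, np.float64(11.2)), (
[... 304 characters left out ...]
.0)), (16, np.float64(34.6))]
258 [(20, np.float64(-19.6)), (23, np.float64(11.3)), (27, np.float64(22.6))]
264 [(22, np.float64(8.5)), (26, np.float64(14.4))]
273 [(4, np.float64(-24.4)), (15, np.float64(30.8))]
278 [(4, np.float64(-25.2)), (15, np.float64(31.7))]
pk 225 [(235, np.float64(-42.4)), (239, np.float64(5.8)), (250, np.float64(-5.8)), (304, np.float64(6.4)), (315, np.float64(-6.1)), (319, np.float64(40.8)), (325, np.float64(-19.4))]
pk 240 [(236, np.float64(-41.1)), (319, np.float64(40.9)), (324, np.float64(-23.1))]
pk 255 [(236, np.float64(-6.0)), (319, np.float64(7.3))]
pk 270 [(234, np.float64(-15.1)), (238, np.float64(10.9)), (318, np.float64(-10.8)), (321, np.float64(15.2))]
```

View pics/w3c.png

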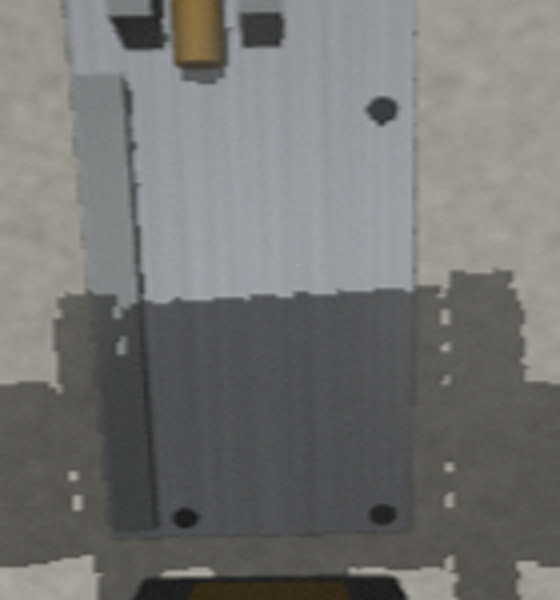

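The crop confirms: fence foot line on the bed runs from crop (133,130) to (157,530), post feet at rows ~46, bed right edge ~412 and near edge ~535.

```bash
python3 - <<'E'
from h import *
np.set_printoptions(precision=4,suppress=True)
f=np.load('w3.npz');c=f;g=cv2.GaussianBlur(cv2.cvtColor(f['im'],cv2.COLOR_RGB2GRAY).astype(float),(3,3),0);gx=cv2.Sobel(g,cv2.CV_64F,1,0)
P=[]
for r in list(range(38,90))+list(range(104,170)):
    m=243+(r-40)*.052; xs=np.arange(int(round(m))-2,int(round(m))+4); w=np.clip(gx[r,xs],0,None)
    P.append(onplane(c,((w*xs).sum()/w.sum(),r),.01)[:2])
P=np.array(P); k,b=np.polyfit(P[:,0],P[:,1],1); print('fence foot yaw',np.degrees(np.arctan(k)),'rms',np.std(P[:,1]-k*P[:,0]-b))
for it in range(2):
    ok=abs(P[:,1]-k*P[:,0]-b)<.0008; k,b=np.polyfit(P[ok,0],P[ok,1],1)
y=np.arctan(k);print('yaw',np.degrees(y),ok.sum())
B=[onplane(c,p,.01)[:2] for p in((312.2,54),(312.2,82),(313,176))];d=B[2]-B[0];print('bed right',np.degrees(np.arctan2(-d[1],-d[0])),B)
R=np.array([[np.cos(y),np.sin(y)],[-np.sin(y),np.cos(y)]]) # world->cradle rot
fo=np.array([.55,k*.55+b])
def cr(p): return R@(np.asarray(p)[:2]-fo)
print('bed right edge rel fence (exp -75)',[cr(p)[1] for p in B])
xs=[cr(onplane(c,p,z))[0] for p,z in(((245,16),.01),((278,15),.01),((248,178.5),.01),((300,178),.01),((259,20.5),.044))]
print('posts(50),near end -120, plunger 38:',xs)
x0=np.mean(xs[:2])-.05
o=fo+R.T@np.array([x0,-.02]); print('cradle origin',o,'near',xs[2]-x0,'plunger',xs[4]-x0)
# check vs side camera
cs=eyes.calibration('side');ct=eyes.calibration('top')
for q in ((-.12,-.055),(.12,-.055),(-.12,.035)):
    X=np.r_[o+R.T@np.array(q),.01];print(q,X,proj(ct,X),proj(cs,X))
# pack in hand: edges top (tool z .2091 -> top z ~.239)
for z in(.2375,):
    L=[onplane(c,p,z) for p in((235.5,225),(236.2,240),(234.3+2,270))];Q=[onplane(c,p,z) for p in((319,225),(319,240),(319.5,270))]
    print('pack L',L,'R',Q)
T=Ro.from_rotvec([3.1368,.1722,.0009]).as_matrix();print(T, np.degrees(np.arctan2(T[1,0],T[0,0])))
for p in((237,219),(317,218)):print('front',onplane(c,p,.2375), T.T@(onplane(c,p,.2375)-[.4507,.1317,.2091]))
E
```

```text
fence foot yaw 7.65341918881124 rms 0.00017414479101164428
yaw 7.65341918881124 118
bed right 8.516965862364207 [array([0.5932, 0.1109]), array([0.5659, 0.107 ]), array([0.4638, 0.0915])]
bed right edge rel fence (exp -75) [np.float64(-0.07234201510065429), np.float64(-0.07255868860901939), np.float64(-0.07431357501846442)]
posts(50),near end -120, plunger 38: [np.float64(0.07087492598595088), np.float64(0.07096121445282014), np.float64(-0.09802613045949955), np.float64(-0.09893932514613275), np.float64(0.0581557005507081)]
cradle origin [0.5734 0.161 ] near -0.11894420067888506 plunger 0.037237630331322595
(-0.12, -0.055) [0.4618 0.0905 0.01  ] [259.0089 252.2843] [307.5303 246.1048]
(0.12, -0.055) [0.6997 0.1225 0.01  ] [247.2594 158.03  ] [217.9909 230.7932]
(-0.12, 0.035) [0.4498 0.1797 0.01  ] [223.0562 256.9909] [302.0787 275.974 ]
pack L [array([0.4798, 0.1549, 0.2375]), array([0.4723, 0.1541, 0.2375]), array([0.4566, 0.1529, 0.2375])] R [array([0.484 , 0.1164, 0.2375]), array([0.4765, 0.1153, 0.2375]), array([0.4609, 0.1127, 0.2375])]
[[ 0.994   0.1095  0.0006]
 [ 0.1095 -0.994  -0.    ]
 [ 0.0006  0.0001 -1.    ]] 6.284393309928701
front [0.4828 0.1545 0.2375] [ 0.0344 -0.0191 -0.0284]
front [0.4873 0.1178 0.2375] [ 0.0348  0.0178 -0.0284]
```

apply_moves(steps=[0, 0, 0, 0, 0, -0.23, 0, 0.88, 0, 0, 0, 0, 0, 0, 0.88, 0, 0, 0, 0, 0, 0, 0.88, 0, 0.4, 0, 0, 0, 0, 0.88, 0, 0.8, 0, 0, 0, 0, 0, 0, 0.9, 0, 0, 0, 0, 0, 0, 0.9, 0, 0, 0, 0, 0, 0, 0.9, 0, 0, 0, 0, 0, 0, 0.8, 0, 0, 0, 0, 0, 0, 0.6, 0, 0, 0, 0, 0, 0, 0, 0, 0, 0, 0, 0, 0, 0, 0, 0, 0, 0])

```text
t: 6.65
tool_pos: [0.5546, 0.1437, 0.0487]
orientation: [3.135, 0.205, -0.005]
force: [0.8, 0.1, -2.8]
opening: 0.0398
gripper_force: 34.9
```

```bash
python3 - <<'E'
from h import *
np.set_printoptions(precision=4,suppress=True)
s=robot.read_state();print(s['t'],s['tool_pos'],s['orientation'],s['force'])
c=eyes.calibration('wrist');im=eyes.read_camera('wrist')
np.savez('w4.npz',im=im,**c)
cv2.imwrite('pics/w4.png',cv2.resize(im[0:330,150:410,::-1],None,fx=1.8,fy=1.8,interpolation=cv2.INTER_CUBIC))
T=Ro.from_rotvec(s['orientation']).as_matrix();y=np.radians(7.65);o=np.array([.5734,.161])
R=np.array([[np.cos(y),np.sin(y)],[-np.sin(y),np.cos(y)]])
print('tool yaw',np.degrees(np.arctan2(T[1,0],T[0,0])),'tcp in cradle',R@(s['tool_pos'][:2]-o))
for q in((-.115,.02,.022),(.04,.02,.022),(.04,.02,.01),(.05,.01,.01),(.05,-.01,.01),(.12,-.055,.01),(-.05,-.055,.01)):
    p=proj(c,np.r_[o+R.T@np.array(q[:2]),q[2]]);print(q,p,(p-[150,0])*1.8)
E
```

```text
6.65 [0.5546 0.1437 0.0487] [ 3.1346  0.2052 -0.0047] [ 0.7637  0.0537 -2.8292]
tool yaw 7.489788423723087 tcp in cradle [-0.0209 -0.0147]
(-0.115, 0.02, 0.022) [232.3458 356.4269] [148.2224 641.5684]
(0.04, 0.02, 0.022) [220.3565 147.6395] [126.6417 265.7511]
(0.04, 0.02, 0.01) [223.6159 145.4718] [132.5086 261.8492]
(0.05, 0.01, 0.01) [238.6041 129.3391] [159.4874 232.8105]
(0.05, -0.01, 0.01) [270.3241 129.2274] [216.5834 232.6092]
(0.12, -0.055, 0.01) [348.8101   1.2066] [357.8582   2.1718]
(-0.05, -0.055, 0.01) [333.7876 270.8206] [330.8176 487.477 ]
```

View pics/w4.png

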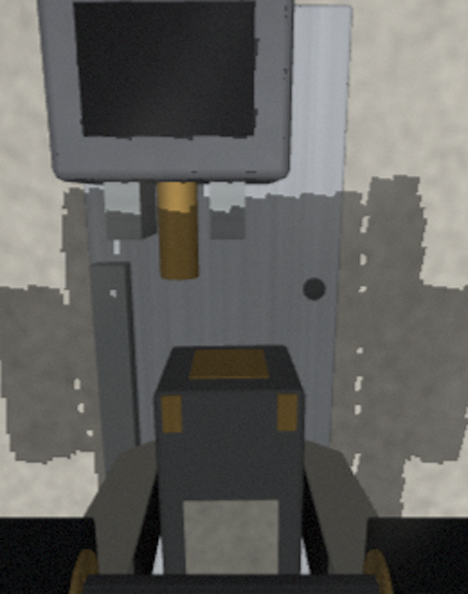

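The pack is over the bed, straight, with a clear gap to the fence (inner top edge from crop (129,263) to (138,445)). Its end is well before the plunger tip at (179,278). Now I refine the fence yaw from this closer view.

```bash
python3 - <<'E'
from h import *
np.set_printoptions(precision=4,suppress=True)
f=np.load('w4.npz');c=f;g=cv2.GaussianBlur(cv2.cvtColor(f['im'],cv2.COLOR_RGB2GRAY).astype(float),(3,3),0);gx=cv2.Sobel(g,cv2.CV_64F,1,0)/8
for r in range(150,250,12):
    print(r,[(x,round(gx[r,x],1)) for x in range(195,360) if abs(gx[r,x])>1.5 and abs(gx[r,x])==abs(gx[r,x-2:x+3]).max()])
def fit(x0,k,r0,rs,z,sg,n):
    P=[]
    for r in rs:
        m=int(round(x0+k*(r-r0)));xs=np.arange(m-2,m+3);w=np.clip(sg*gx[r,xs],0,None)
        if w.sum()>2:P.append(onplane(c,((w*xs).sum()/w.sum(),r),z)[:2])
    P=np.array(P);kk,b=np.polyfit(P[:,0],P[:,1],1);res=P[:,1]-kk*P[:,0]-b
    ok=abs(res)<2*res.std();kk,b=np.polyfit(P[ok,0],P[ok,1],1)
    y=np.arctan(kk);print(n,'yaw',np.degrees(y),'rms',res.std(),'cradle-y rel origin guess',(kk*.57+b-.161+(.5734-.57)*kk)*np.cos(y))
fit(221.5,.05,147,range(152,244),.022,-1,'fence top')
fit(225.5,.045,147,range(152,244),.01,1,'fence foot')
E
```

```text
150 [(199, np.float64(-6.7)), (219, np.float64(-9.7)), (222, np.float64(15.3)), (233, np.float64(1.5)), (238, np.float64(-11.1)), (260, np.float64(15.9)), (336, np.float64(-1.6)), (339, np.float64(2.2))]
162 [(200, np.float64(-7.3)), (211, np.float64(22.0)), (214, np.float64(-22.5)), (223, np.float64(17.6)), (318, np.float64(-18.1)), (330, np.float64(18.7)), (336, np.float64(-3.8)), (349, np.float64(12.9)), (352, np.float64(-11.5))]
174 [(201, np.float64(-6.8)), (220, np.float64(-10.1)), (224, np.float64(17.3)), (335, np.float64(-2.4)), (338, np.float64(2.6))]
186 [(202, np.float64(-8.0)), (221, np.float64(-11.0)), (224, np.float64(16.9)), (244, np.float64(2.0)), (263, np.float64(1.5)), (299, np.float64(-1.5)), (337, np.float64(3.4))]
198 [(203, np.float64(-7.3)), (225, np.float64(18.4)), (243, np.float64(-18.1)), (257, np.float64(5.2)), (297, np.float64(-5.0)), (311, np.float64(19.6)), (336, np.float64(4.8))]
210 [(204, np.float64(-7.9)), (222, np.float64(-10.2)), (226, np.float64(17.0)), (239, np.float64(-19.2)), (255, np.float64(4.0)), (299, np.float64(-3.6)), (316, np.float64(20.
[... 374 characters left out ...]
(4.1)), (354, np.float64(-1.5))]
234 [(206, np.float64(-7.4)), (224, np.float64(-11.0)), (227, np.float64(18.3)), (235, np.float64(-16.0)), (240, np.float64(7.2)), (250, np.float64(-6.0)), (304, np.float64(5.8)), (315, np.float64(-6.3)), (319, np.float64(20.0)), (334, np.float64(4.2)), (349, np.float64(-1.9))]
246 [(207, np.float64(-6.6)), (224, np.float64(-8.4)), (228, np.float64(11.7)), (236, np.float64(-9.4)), (319, np.float64(9.1)), (327, np.float64(3.9)), (335, np.float64(2.1))]
fence top yaw 7.376012365922587 rms 0.00010453066781531198 cradle-y rel origin guess 0.02070222057885662
fence foot yaw 7.321032373770996 rms 0.00014919396045401931 cradle-y rel origin guess 0.020271377482300963
```

apply_moves(steps=[0, 0, 0.25, 0, 0, 0, 0, 0, 0, 0.15, 0, 0, 0, 0, 0, 0, 0.1, 0, 0, 0, 0, 0, 0, 0, 0, 0, 0, 0, 0, 0, 0, 0, 0, 0, 0])

```text
t: 7.12
tool_pos: [0.5556, 0.1444, 0.0348]
orientation: [3.135, 0.206, -0.0]
force: [0.2, 0.1, -2.2]
opening: 0.0395
gripper_force: 34.9
```

apply_moves(steps=[0, 0, 0.05, 0, 0, 0, 0, 0, 0, 0.05, 0, 0, 0, 0, 0, 0, 0, 0, 0, 0, 0, 0, 0, 0, 0, 0, 0, 0])

```text
t: 7.45
tool_pos: [0.5557, 0.1444, 0.0318]
orientation: [-3.135, -0.205, 0.0]
force: [0.2, 0.2, -1.9]
opening: 0.0396
gripper_force: 34.9
```

apply_moves(steps=[0, 0, 0.05, 0, 0, 0, 0, 0, 0, 0, 0, 0, 0, 0, 0, 0, 0, 0, 0, 0, 0])

```text
t: 7.7
tool_pos: [0.5565, 0.1446, 0.0317]
orientation: [-3.135, -0.205, -0.003]
force: [-2.5, -1.4, 6.9]
opening: 0.0399
gripper_force: 34.9
```

apply_moves(steps=[0, 0, -0.02, 0, 0, 0, 0, 0, -0.1, 0, 0, 0, 0, 0, 0, -0.1, 0, 0, 0, 0, 0, 0, -0.1, 0, 0, 0, 0, 0, 0, -0.1, 0, 0, 0, 0, 0, 0, 0, 0, 0, 0, 0, 0, 0, 0, 0, 0, 0, 0, 0])

```text
t: 8.28
tool_pos: [0.5548, 0.157, 0.0317]
orientation: [-3.134, -0.206, -0.003]
force: [-0.5, 0.6, 5.4]
opening: 0.0394
gripper_force: 34.9
```

apply_moves(steps=[0, -0.05, 0, 0, 0, 0, 0, 0, -0.05, 0, 0, 0, 0, 0, 0, 0, 0, 0, 0, 0, 0, 0, 0, 0, 0, 0, 0, 0])

```text
t: 8.62
tool_pos: [0.5545, 0.1591, 0.0316]
orientation: [3.134, 0.205, 0.002]
force: [0.3, -3.3, 6.5]
opening: 0.0396
gripper_force: 34.9
```

apply_moves(steps=[0, -0.05, 0, 0, 0, 0, 0, 0, 0, 0, 0, 0, 0, 0, 0, 0, 0, 0, 0, 0, 0])

```text
t: 8.87
tool_pos: [0.5544, 0.1593, 0.0317]
orientation: [3.132, 0.204, 0.002]
force: [-0.2, -9.5, 7.0]
opening: 0.0398
gripper_force: 34.8
```

```bash
python3 - <<'E'
from h import *
np.set_printoptions(precision=4,suppress=True)
s=robot.read_state();print(s['t'],s['tool_pos'],s['force'],s['wrist_torque'])
T=Ro.from_rotvec(s['orientation']).as_matrix();print(np.degrees(np.arctan2(T[1,0],T[0,0])))
c=eyes.calibration('wrist');im=eyes.read_camera('wrist')
np.savez('w5.npz',im=im,**c)
cv2.imwrite('pics/w5.png',cv2.resize(im[120:300,190:350,::-1],None,fx=3.3,fy=3.3,interpolation=cv2.INTER_CUBIC))
E
```

```text
8.8667 [0.5544 0.1593 0.0317] [-0.1541 -9.4804  6.9975] [-1.7538 -0.0367 -0.2555]
7.459196181484877
```

View pics/w5.png

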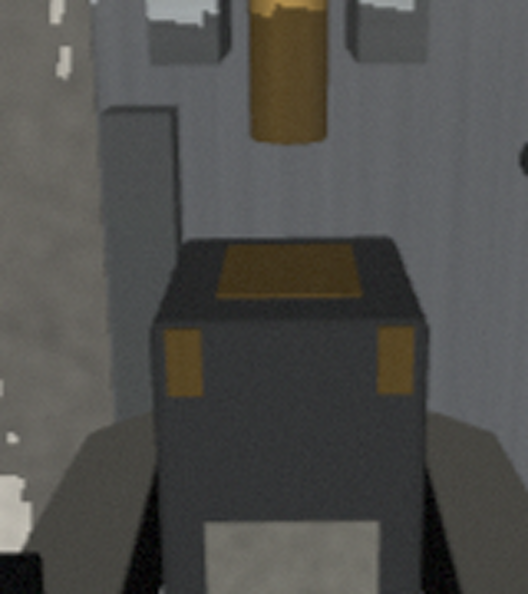

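Contact with the fence is made at about 9 N. The moment shows the pressure sits towards the front end, so I trim the yaw a little.

apply_moves(steps=[0, 0, 0, 0, 0, 0.05, 0, 0, 0, 0, 0, 0, 0, 0, 0, 0, 0, 0, 0, 0, 0])

```text
t: 9.17
tool_pos: [0.5544, 0.1594, 0.0317]
orientation: [3.133, 0.196, 0.002]
force: [-1.1, -8.9, 8.0]
opening: 0.0398
gripper_force: 34.9
```

```bash
cat > st.py <<'E'
from h import *
np.set_printoptions(precision=4,suppress=True)
s=robot.read_state();print(s['t'],s['tool_pos'],s['force'],s['wrist_torque'],s['opening'])
T=Ro.from_rotvec(s['orientation']).as_matrix();y=np.arctan2(T[1,0],T[0,0])
F=T.T@s['force'];M=T.T@s['wrist_torque'];print('yaw',np.degrees(y),'Ftool',F,'Mtool',M,'press x',M[2]/F[1])
a=np.radians(7.4);o=np.array([.5734,.161]);d=s['tool_pos'][:2]-o
print('tcp cradle',d@[np.cos(a),np.sin(a)],d@[-np.sin(a),np.cos(a)])
E
python3 st.py
```

```text
9.1667 [0.5544 0.1594 0.0317] [-1.0927 -8.8679  8.0156] [-1.7491  0.0086 -0.1856] 0.039752232998673934
yaw 7.161130134262366 Ftool [-2.1806  8.6818 -7.9972] Mtool [-1.7346 -0.227   0.1831] press x 0.02108505645862464
tcp cradle -0.019060904125635502 0.0008379955473989772
```

apply_moves(steps=[0, 0, 0, 0, 0, 0.05, 0, 0.1, 0, 0, 0, 0, 0, 0, 0.1, 0, 0, 0, 0, 0, 0, 0.1, 0, 0, 0, 0, 0, 0, 0.1, 0, 0, 0, 0, 0, 0, 0.1, 0, 0, 0, 0, 0, 0, 0.1, 0, 0, 0, 0, 0, 0, 0, 0, 0, 0, 0, 0, 0, 0, 0, 0, 0, 0, 0])

```text
invalid input
```

```bash
python3 st.py
```

```text
9.1667 [0.5544 0.1594 0.0317] [-1.0927 -8.8679  8.0156] [-1.7491  0.0086 -0.1856] 0.039752232998673934
yaw 7.161130134262366 Ftool [-2.1806  8.6818 -7.9972] Mtool [-1.7346 -0.227   0.1831] press x 0.02108505645862464
tcp cradle -0.019060904125635502 0.0008379955473989772
```

apply_moves(steps=[0, 0, 0, 0, 0, 0.05, 0, 0.1, 0, 0, 0, 0, 0, 0, 0.1, 0, 0, 0, 0, 0, 0, 0.1, 0, 0, 0, 0, 0, 0, 0.1, 0, 0, 0, 0, 0, 0, 0.1, 0, 0, 0, 0, 0, 0, 0.1, 0, 0, 0, 0, 0, 0, 0, 0, 0, 0, 0, 0, 0])

```text
t: 9.83
tool_pos: [0.5718, 0.1618, 0.0316]
orientation: [3.134, 0.188, -0.0]
force: [-2.8, -9.0, 9.4]
opening: 0.0398
gripper_force: 34.9
```

```bash
python3 st.py
```

```text
9.8333 [0.5718 0.1618 0.0316] [-2.7872 -9.0383  9.364 ] [-1.5019  0.4391  0.0544] 0.03976747431779275
yaw 6.882177316219684 Ftool [-3.8518  8.6585 -9.3455] Mtool [-1.4385 -0.6158 -0.0555] press x -0.006406314629999974
tcp cradle -0.0014427114368459877 0.0009573123558515694
```

apply_moves(steps=[0.1, 0, 0, 0, 0, 0, 0, 0.1, 0, 0, 0, 0, 0, 0, 0.1, 0, 0, 0, 0, 0, 0, 0.1, 0, 0, 0, 0, 0, 0, 0, 0, 0, 0, 0, 0, 0, 0, 0, 0, 0, 0, 0, 0])

```text
t: 10.33
tool_pos: [0.5825, 0.1632, 0.0316]
orientation: [3.134, 0.189, -0.004]
force: [-9.3, -8.6, 15.1]
opening: 0.0395
gripper_force: 34.9
```

```bash
python3 st.py
```

```text
10.3333 [0.5825 0.1632 0.0316] [-9.2851 -8.5973 15.0783] [-1.6049  1.4476  0.0586] 0.039533220432762015
yaw 6.893691881088331 Ftool [-10.287    7.4506 -15.0382] Mtool [-1.4197 -1.6296 -0.0583] press x -0.007829050497504177
tcp cradle 0.00929506928938147 0.0010532854628610506
```

apply_moves(steps=[0.1, -0.01, -0.01, 0, 0, 0, 0, 0.1, 0, -0.01, 0, 0, 0, 0, 0, 0, 0, 0, 0, 0, 0, 0, 0, 0, 0, 0, 0, 0])

```text
t: 10.67
tool_pos: [0.5877, 0.1639, 0.0317]
orientation: [3.133, 0.189, -0.006]
force: [-10.5, -10.5, 13.1]
opening: 0.0401
gripper_force: 34.9
```

```bash
python3 st.py
```

```text
10.6667 [0.5877 0.1639 0.0317] [-10.5365 -10.4958  13.0547] [-1.6958  1.6018  0.0581] 0.04008554093734637
yaw 6.888123182517674 Ftool [-11.7702   9.187  -12.9871] Mtool [-1.4917 -1.7935 -0.0565] press x -0.006148337844328043
tcp cradle 0.014595358981667667 0.0010572536051288931
```

apply_moves(steps=[0.06, 0, -0.01, 0, 0, 0, 0, 0.04, 0, 0, 0, 0, 0, 0, 0, 0, 0, 0, 0, 0, 0])

```text
t: 10.92
tool_pos: [0.5886, 0.1641, 0.0316]
orientation: [3.133, 0.189, -0.013]
force: [-20.0, -11.5, 19.9]
opening: 0.0402
gripper_force: 35.0
```

```bash
python3 st.py
```

```text
10.9167 [0.5886 0.1641 0.0316] [-19.9759 -11.4896  19.8598] [-1.8535  3.2353  0.3262] 0.040229113331204366
yaw 6.915265372070596 Ftool [-21.3835   9.0507 -19.6542] Mtool [-1.4532 -3.4341 -0.3225] press x -0.035631407629238276
tcp cradle 0.015458472078559236 0.001084888612735944
```

apply_moves(steps=[0.02, 0, -0.02, 0, 0, -0.05, 0, 0.01, 0, -0.01, 0, 0, 0, 0, 0, 0, 0, 0, 0, 0, 0, 0, 0, 0, 0, 0, 0, 0], grip_force=50)

```text
t: 11.25
tool_pos: [0.5886, 0.1641, 0.0316]
orientation: [3.132, 0.197, -0.016]
force: [-21.5, -11.4, 16.4]
opening: 0.0396
gripper_force: 50.0
```

```bash
python3 st.py
```

```text
11.25 [0.5886 0.1641 0.0316] [-21.4642 -11.437   16.3974] [-1.7436  3.1196  0.0459] 0.03961695097210948
yaw 7.199487901437572 Ftool [-22.8921   8.6968 -16.1465] Mtool [-1.3393 -3.3135 -0.0406] press x -0.004668653576105387
tcp cradle 0.015487517053645154 0.0010962207743192619
```

apply_moves(steps=[0.02, 0, -0.01, 0, 0, -0.01, 0, 0, 0, 0, 0, 0, 0, 0, 0, 0, 0, 0, 0, 0, 0])

```text
t: 11.5
tool_pos: [0.5886, 0.1641, 0.0316]
orientation: [3.132, 0.199, -0.017]
force: [-22.7, -11.7, 16.8]
opening: 0.0394
gripper_force: 50.0
```

```bash
python3 st.py; python3 - <<'E'
from h import *
im=eyes.read_camera('wrist')
cv2.imwrite('pics/w6.png',cv2.resize(im[120:300,190:350,::-1],None,fx=3.3,fy=3.3,interpolation=cv2.INTER_CUBIC))
E
```

```text
11.5 [0.5886 0.1641 0.0316] [-22.7071 -11.7242  16.7797] [-1.7961  3.3163  0.1059] 0.03944616929979757
yaw 7.2632559786477815 Ftool [-24.1944   8.801  -16.4864] Mtool [-1.3635 -3.5166 -0.0995] press x -0.011304574056697872
tcp cradle 0.01551203990283789 0.0010921513638321985
```

View pics/w6.png

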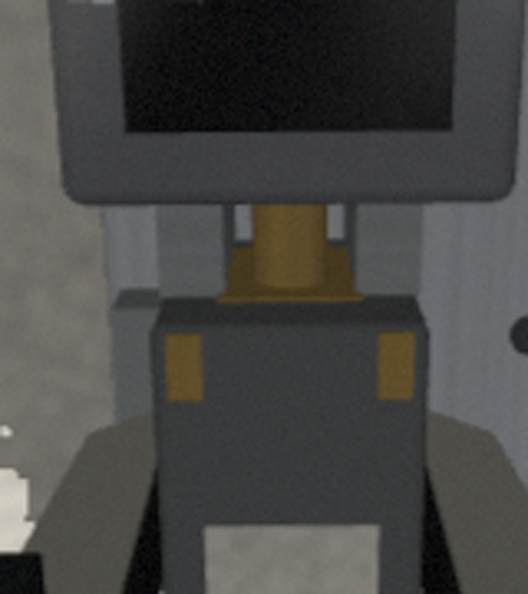

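The pack's end meets both posts evenly at row ~297 (left 160–225, right 355–420), with the plunger at (288,270) pressed in. The forces are steady with no slip, so I hand it in.

```bash
python3 -c "
from h import *
print(robot.close_job())"
```

```text
the job is handed in; nothing more can be done
None
```

I put the longer pack in the cradle, slid it flat along the fence and then against both stop posts, and handed the job in at about 11.5 s with the gripper still pressing it home at about 24 N.

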